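# Register a lino block with the flip stop

## Robot

A 6-joint arm with a two-finger parallel gripper is mounted at the origin on the work surface. World frame = base frame: x ahead of the robot, y to its left, z up, the work surface at z = 0. Lengths are in m, angles in rad, forces in N, time in s.
With the tool pointing down it reaches from about 0.35 to 0.975 m from the base axis. Payload 4.9 kg.
Tool frame: the origin (TCP) lies between the finger pads; the fingertips stand 14 mm ahead of it and the grasp point (between the pads) lies 5 mm behind it (manip.finger_overhang is the distance from the TCP to the fingertips, in m); z points along the fingers, y is the line along which they close (so a half turn about z gives the same grasp; the last joint's range is limited). The gripper opens to 85 mm and grips with 20 to 120 N. Pads are 22 mm wide; open, the fingers measure 114 mm over their backs; the gripper's body (76 mm by 85 mm) begins 54 mm behind the grasp point. The pads swing forward as they close: fully open they stand 13 mm farther back than shut.
Start: joints at [-1.443, 0.053, 1.613, -0, 1.476, -0.119], TCP at [0.153, -0.606, 0.245] pointing down, gripper open.
Joint ranges: [-3.01, 3.01], [-1.01, 2.22], [0.06, 2.58], [-1.02, 4.17], [0.09, 2.62], [-3.14, 3.14]. Speed limits (rad/s): [2.57, 2.57, 3.14, 3.14, 3.14, 3.14].

## Interface

Orientations are given as a unit quaternion [w, x, y, z].
In Python, from plant import manip, grab_frame gives the robot as it stands.
- The arm moves only by the tool servo_tool, never from a script. Its argument "deltas" is a list that holds one entry, the list of rows, each a list of 5 numbers: the opening in per cent of the stroke, from 0 (shut) to 100 (fully open), then the shift along the world's x, y, z in m, then the turn about the world's z in degrees. A call has exactly 8 rows; each row shifts and turns the commanded pose from where the row before left it; what a row does not reach is not made up. A row lasts 1/10 s, in which the tool goes at most 50 mm and 8.59 degrees, less where a joint would pass 70% of its speed; a pose out of reach is approached as far as the arm can. A call is refused whole if a number of a shift passes 0.05 or a number of a turn 8.59, either way. A call with a gripper value outside its range is refused whole. The fingers move at their own pace and stop on an object; the grip force is fixed at half the most. Time passes only in rows, so rows that do not move let the fingers close, or fill a call up. It gives the time, the measured TCP pose, the force, the opening and the grip force at its end, in the units of the state.
- manip.state(): the state, without advancing time (a new reading comes with each control period).
- grab_frame(name): name is "scene" or "side" or "wrist"; returns a dict with "pixels" (480x640x3 uint8, red, green, blue), "z_map" (480x640 float32, m along the optical axis (not along the pixel's ray), 0 where there is no reading), "fx", "fy", "cx", "cy" (pixels), "dist" ([k1, k2, p1, p2, k3] as OpenCV has them; the pictures are not rectified), "rvec" (rotation vector, rad) and "tvec" (3), from world to camera coordinates, as OpenCV has them; the wrist camera has in their place "T_tool_cam" (4x4, takes a point from camera to tool coordinates, whose origin is the TCP and whose axes are the flange's). Camera axes: x right, y down, z forward; pixel columns grow to the right and rows downward; lengths in m; the calibration is good to about 2 mm. A picture is of the moment at which its call begins: read the wrist's pose just before it.
- manip.job_done(): hands the job in; it is judged then, once.
The state is a dict: "time": time; "joint_pos": joint angles; "joint_vel": joint speeds; "joint_efforts": joint torques, N m; "tool_pos": TCP position; "tool_rot": TCP orientation; "contact_force": force on the tool from outside, world axes, zero at the start; "ft_torque": the same for the moment, N m; "gripper_width": opening from 0.0 (shut) to 1.0 (fully open); "grasp_force": force on a finger pad.
Only numpy, scipy, OpenCV 4.12 (cv2) and the standard library are available. Lean on these libraries where they do the work, as an engineer would, in place of code of your own. Each camera call takes 0.05 s, during which the arm holds its last target. There are 200 camera calls.

## Task

Flip the stop on the register bed's fence down until it lies on the fence, then slide the blue lino block flush against the fence and along it until its end bears gently on the stop's brass screw, and hold it there a moment. Then let go of the block and flip the stop back up out of the way, so that the roller can pass, leaving the block where it was gauged: flush to the fence, its end where the screw touched. Do not ram the block into the stop or the fence, do not shift the stop along the fence, and leave everything else where it is.

Things in the scene. Friction and masses are not known exactly. Their poses are not given: they have to be found in the camera images.
- bed: Register bed, fixed on the table: a plywood board 300 x 520 x 15 mm with a fence along its far side. Origin at the centre of the board's underside; z up, x points from the robot's side towards the fence, y runs along the fence. The board's top is at z = 15 mm.
- stop_hinge (a point): Hinge axis of the flip stop (it runs along the bed's y), at mid-width of the stop's arm. It lies 18 mm above the fence's top and 16 mm behind its working face. The stop's steel carriage is clamped to the fence at a place that differs each time; do not shift it.
- stop_leaf (a joint): Flip angle of the stop's arm: 0 = fully down, its heel on the fence, the arm level and pointing to the bed's -x; it grows as the arm is flipped up, to 1.75 rad (just past upright, tipped back over the fence). A friction hinge: the arm stays where it is left, 1 to 2 N at the tab moves it. The arm is a bar 12 mm wide (y) and 12 mm deep.
- stop_foot (a point): Point in the stop's foot, at the arm's mid-width, on the axis of its brass screw. Foot: 14 mm wide (y), 24 mm long. With the stop down it closes the way along the fence; this point is then 12 mm above the board, 34 mm from the fence's face. The screw points along the bed's -y to the block. Its 13 mm round tip ends 11 to 27 mm from this point: set anew each time, fixed, not measured.
- stop_tab (a point): Centre of the red finger tab at the end of the stop's arm, 115 mm from the hinge axis: 32 mm long along the arm, 14 mm wide (along the bed's y; grip it here), 22 mm across the arm's depth. It can turn about y between the fingers as the arm is flipped.
- block_center (a point): Centre of the blue lino block (MDF below, blue lino with pale round cuts on top), lying loose on the bed short of the stop, about 0.2 kg: 64 mm (its x) x 130 mm (its y) x 24 mm high, with z up. The end that must meet the screw is the one at its +y. Too wide to be held with a finger between it and the fence: it is pushed with the fingertips.
- block_end (a point): Centre of the block's +y end face, half-way up.
- fence: Aluminium fence of the bed: 28 mm thick, 500 mm long, 30 mm high above the board. Origin on the board's top, at mid-length, in the plane of the working face, 85 mm from the bed's middle; axes as the bed's: the working face is its plane x = 0 and looks to -x; the metal lies at +x.
- yellow_block: Bystander: a smaller yellow lino block, 60 x 80 x 24 mm, lying on the bed's near left corner. Origin under its centre.
- weight: Bystander: a brass weight with a knob, 38 mm wide, 30 mm high, standing on the near edge of the bed. Origin under its centre.
- brayer: Bystander: an ink roller with a blue 100 mm drum and a wooden handle, lying on the black inking board left of the bed. Origin under its drum.
- foam_roller: Bystander: a black foam texture drum 72 mm wide with a wooden handle on top, 125 mm high, right of the bed. Origin under its centre.
- ink_tin: Bystander: an ink tin with a yellow label, 72 mm wide, 60 mm high, right of the bed. Origin under its centre.
- ink_jar: Bystander: an ink jar with a green label and black cap, 60 mm wide, 85 mm high, right of the bed. Origin under its centre.
Not all that is in view belongs to the job. Leave any orange look-alike of the part that bears block_center alone.

How it is judged:
By the outcome, as a careful person would: the job done as asked, in the order asked, and still so for the second after the job is handed in, with the robot touching nothing.
It also fails if it takes over 72 s, if anything falls off the work surface, if the arm or the gripper's body presses on something with over 40 N, if the wrist force passes 120 N, or if a joint passes its speed limit or range.

## Working session

There is one attempt and no reset: what is moved stays moved. The work goes in short steps, Python scripts to look and compute and a tool call to move; the robot and the scene stay as the last step left them, time stands still between calls to the robot, and variables do not carry over. Pictures are saved under pics/ and viewed, at most 10 in all, crops included, and the job is handed in when it is done.

Besides the shell and the picture viewer there is one more tool, called after ">>>" by a JSON object that holds its "method" and its "body". servo_tool: Moves the arm, as the interface text tells. Its arguments: {"type":"object","properties":{"deltas":{"type":"array"}},"required":["deltas"]}

```bash
mkdir -p pics; cat > h.py <<'E'
import numpy as np,cv2,pickle
from plant import manip,grab_frame
def grab(n):
    s=manip.state(); f=grab_frame(n); f['state']=s
    if 'T_tool_cam' in f:
        w,x,y,z=s['tool_rot']
        from scipy.spatial.transform import Rotation as R
        T=np.eye(4);T[:3,:3]=R.from_quat([x,y,z,w]).as_matrix();T[:3,3]=s['tool_pos']
        f['T']=T@np.array(f['T_tool_cam'])
    else:
        Rm=cv2.Rodrigues(np.array(f['rvec'],float))[0];T=np.eye(4);T[:3,:3]=Rm.T;T[:3,3]=-Rm.T@np.array(f['tvec'],float).ravel();f['T']=T
    f['K']=np.array([[f['fx'],0,f['cx']],[0,f['fy'],f['cy']],[0,0,1.]])
    return f
def save(f,name,crop=None,s=1):
    im=f['pixels'][:,:,::-1]
    if crop: a,b,c,d=crop; im=im[b:d,a:c]
    if s!=1: im=cv2.resize(im,None,fx=s,fy=s,interpolation=cv2.INTER_CUBIC)
    cv2.imwrite('pics/'+name,im)
def ray(f,uv):
    p=cv2.undistortPoints(np.array(uv,float).reshape(-1,1,2),f['K'],np.array(f['dist'],float)).reshape(-1,2)
    d=np.c_[p,np.ones(len(p))]@f['T'][:3,:3].T
    return f['T'][:3,3],d
def onz(f,uv,z):
    o,d=ray(f,uv); return o+d*((z-o[2])/d[:,2])[:,None]
def depth(f,uv):
    o,d=ray(f,uv); z=np.array([f['z_map'][int(round(v)),int(round(u))] for u,v in np.reshape(uv,(-1,2))]); return o+d*z[:,None]
def proj(f,P):
    T=np.linalg.inv(f['T']); return cv2.projectPoints(np.array(P,float).reshape(-1,3),cv2.Rodrigues(T[:3,:3])[0],T[:3,3],f['K'],np.array(f['dist'],float))[0].reshape(-1,2)
E
python3 - <<'E'
from h import *
for n in['scene','side']:
    f=grab(n);save(f,n+'0.png');pickle.dump(f,open(n+'.pkl','wb'));print(n,f['T'].round(3).tolist())
print(manip.state())
E
```

```text
scene [[-0.842, 0.42, -0.339, 0.888], [0.54, 0.654, -0.53, 0.598], [-0.001, -0.629, -0.777, 1.019], [0.0, 0.0, 0.0, 1.0]]
side [[-0.846, -0.3, 0.441, -0.161], [-0.533, 0.484, -0.694, 0.992], [-0.005, -0.822, -0.57, 0.906], [0.0, 0.0, 0.0, 1.0]]
{'time': 0.1, 'joint_pos': array([-1.44302049e+00,  5.32955740e-02,  1.61415392e+00,  1.57393814e-05,
        1.47600055e+00, -1.18990201e-01]), 'joint_vel': array([-2.50097906e-03, -2.03084843e-03, -3.14315188e-03, -2.41074920e-05,
       -5.59370496e-04, -2.10195157e-03]), 'joint_efforts': array([-1.56442275e-03, -3.94906569e+01, -3.71362317e+01, -2.36736978e-04,
        3.98070508e-03, -2.09399751e-06]), 'tool_pos': array([ 0.15260988, -0.60552903,  0.24418465]), 'tool_rot': array([-9.28722953e-04,  9.92397632e-01,  1.23069404e-01,  3.75400316e-06]), 'contact_force': array([ 0.21783845,  0.17580402, -0.04728855]), 'ft_torque': array([-0.0007592 ,  0.04168368, -0.00291186]), 'grasp_force': 0.0, 'gripper_width': 0.9994839222757785}
```

View pics/scene0.png

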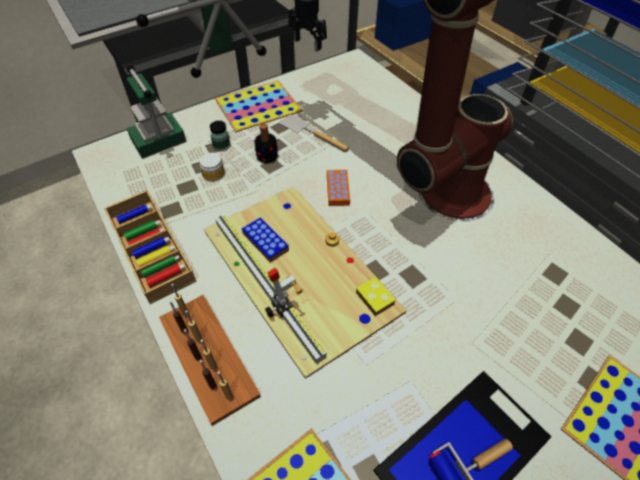

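View pics/side0.png

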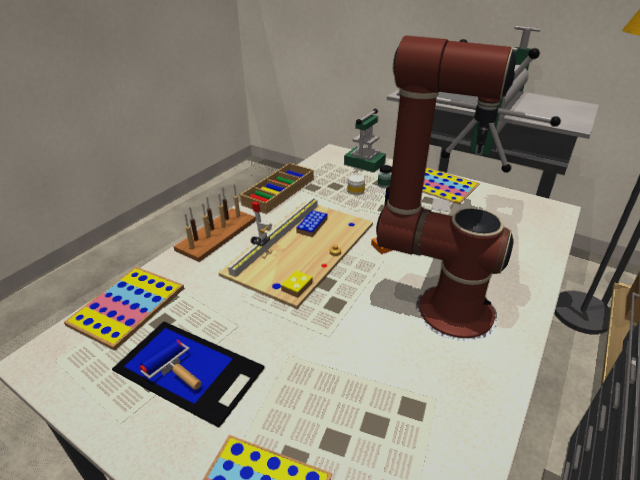

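The scene view shows the bed with the fence from (218,218) to (322,357), the upright stop with its red tab at (273,273), and the yellow block at (376,294). In the side view the tab is at (256,207).

Things that could be taken for the block: blue block at (265,238), orange look-alike at (339,187), blue felt dots at (287,206) and (364,319), and the yellow block. I choose the one at (265,238) and check it in a crop.

```bash
python3 - <<'E'
from h import *
S=pickle.load(open('scene.pkl','rb'));D=pickle.load(open('side.pkl','rb'))
save(S,'crop1.png',(195,180,345,380),3)
print('z',S['z_map'].min(),S['z_map'].max())
def blob(f,box,lo,hi,lo2=None,hi2=None):
    a,b,c,d=box;hsv=cv2.cvtColor(f['pixels'],cv2.COLOR_RGB2HSV)[b:d,a:c]
    m=cv2.inRange(hsv,lo,hi)
    if lo2: m|=cv2.inRange(hsv,lo2,hi2)
    n,l,s,c=cv2.connectedComponentsWithStats(m);i=1+np.argmax(s[1:,4])
    ys,xs=np.where(l==i);return np.c_[xs+a,ys+b]
for f,box,n in[(S,(230,205,300,270),'S'),(D,(285,195,340,250),'D')]:
    p=blob(f,box,(105,120,40),(130,255,255))
    P=depth(f,p);t=(P[:,2]>.034)&(P[:,2]<.046)
    print(n,len(p),t.sum(),np.median(P[:,2]))
    h=cv2.convexHull(p[t].astype(np.int32))
    Q=onz(f,h.reshape(-1,2),.039);r=cv2.minAreaRect((Q[:,:2]*1000).astype(np.float32));print('block',r)
for f,box,n in[(S,(262,262,290,285),'S'),(D,(245,195,265,225),'D')]:
    p=blob(f,box,(0,150,60),(8,255,255),(172,150,60),(180,255,255));P=depth(f,p)
    print(n,len(p),p.mean(0),np.median(P,0).round(4),P.min(0).round(3),P.max(0).round(3))
# fence top points
b=S;ys,xs=np.mgrid[180:380,195:345];uv=np.c_[xs.ravel(),ys.ravel()];P=depth(S,uv)
t=(P[:,2]>.042)&(P[:,2]<.048);g=S['pixels'][uv[:,1],uv[:,0]].astype(int);t&=(g.max(1)-g.min(1)<40)
r=cv2.minAreaRect((P[t][:,:2]*1000).astype(np.float32));print('fence',t.sum(),r)
np.save('fp.npy',P[t])
E
```

```text
z 0.0 3.5802743
S 884 852 0.03896227460018925
block ((589.9880981445312, -130.7648162841797), (62.798370361328125, 131.1392059326172), 7.250506401062012)
D 343 333 0.04072824611545278
block ((586.5401611328125, -131.83834838867188), (65.98310089111328, 133.4892578125), 7.70428991317749)
S 93 [273.43010753 274.30107527] [0.6664 0.0793 0.1892] [0.657 0.07  0.164] [0.676 0.082 0.198]
D 69 [255.55072464 206.05797101] [0.6611 0.079  0.1811] [ 0.652 -0.132  0.024] [0.863 0.087 0.195]
fence 1108 ((764.6311645507812, -8.881744384765625), (248.63546752929688, 503.5477294921875), 2.033735752105713)
```

View pics/crop1.png

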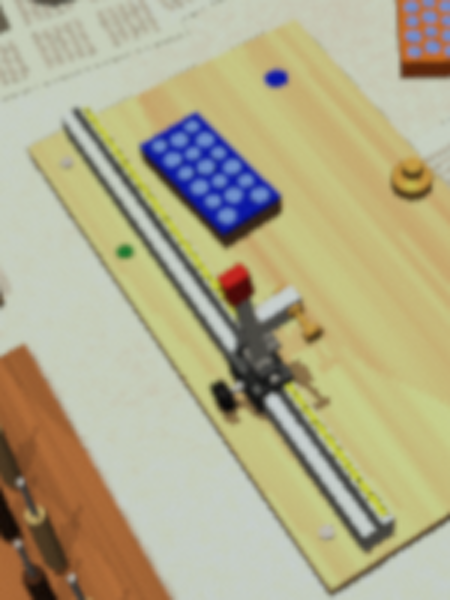

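The crop confirms the blue block with pale round cuts. The stop stands upright, with its red tab at crop (236,285) and its foot at (285,300). The brass screw head is on the +y side, at (310,325).

```bash
python3 - <<'E'
from h import *
P=np.load('fp.npy')*1000
m=np.ones(len(P),bool)
c=np.median(P,0)[:2];a=np.deg2rad(7.5)
# project across fence dir
for it in range(6):
    n=np.array([np.cos(a),np.sin(a)]); q=P[:,:2]@n
    if it==0: h,e=np.histogram(q,np.arange(600,900,4));c0=e[np.argmax(np.convolve(h,np.ones(7),'same'))]+2
    m=abs(q-c0)<22
    vx,vy,x0,y0=cv2.fitLine(P[m][:,:2].astype(np.float32),cv2.DIST_HUBER,0,.01,.01).ravel()
    a=np.arctan2(-vx,vy) if vy>0 else np.arctan2(vx,-vy);c0=np.dot([x0,y0],[np.cos(a),np.sin(a)])
n=np.array([np.cos(a),np.sin(a)]);u=np.array([-n[1],n[0]])
q=P[m][:,:2]@n;s=P[m][:,:2]@u
print(m.sum(),np.rad2deg(a),c0,np.percentile(q,[1,5,50,95,99]),np.percentile(s,[0,1,50,99,100]),np.median(P[m][:,2]))
for nm,p in[('block S',(590,-130.8)),('block D',(586.5,-131.8)),('tab',(664,79.2))]:print(nm,np.dot(p,n),np.dot(p,u))
E
```

```text
1085 1.8449341 658.3548 [647.82831454 649.45714872 658.36104379 667.22079168 673.21138679] [-285.62897776 -279.83729749  -10.2199634   215.32261025  217.90252309] 45.08037327047276
block S 585.4830997809768 -149.72701599150898
block D 581.9527195058763 -150.61381647251548
tab 666.2056077867746 57.78172268271447
```

>>> {"method": "servo_tool", "body": {"deltas": [[[40,0.028,0.038,0.006,-1.5],[40,0.028,0.038,0.006,-1.5],[40,0.028,0.038,0.006,-1.5],[40,0.028,0.038,0.006,-1.5],[40,0.028,0.038,0.006,-1.5],[40,0.028,0.038,0.006,-1.5],[40,0.028,0.038,0.006,-1.5],[40,0.028,0.038,0.006,-1.8]]]}}

```text
time: 0.9
tool_pos: [0.3773, -0.3002, 0.2931]
tool_rot: [-0.0, 1.0, 0.015, -0.0]
contact_force: [0.7, 0.0, 0.6]
gripper_width: 0.403
grasp_force: 0.0
```

>>> {"method": "servo_tool", "body": {"deltas": [[[40,0.028,0.038,0.004,0],[40,0.028,0.038,0.004,0],[40,0.028,0.038,0.004,0],[40,0.028,0.038,0.004,0],[40,0.028,0.038,0.004,0],[40,0.028,0.038,0.004,0],[40,0.02,0.038,0.004,0],[40,0,0.02,0.004,0]]]}}

```text
time: 1.7
tool_pos: [0.5658, -0.0131, 0.3243]
tool_rot: [-0.001, 1.0, 0.018, -0.001]
contact_force: [-0.0, -0.8, -0.7]
gripper_width: 0.401
grasp_force: 0.0
```

```bash
python3 - <<'E'
from h import *
f=grab('wrist');save(f,'w1.png');pickle.dump(f,open('w1.pkl','wb'))
s=f['state'];print(s['time'],s['tool_pos'],s['tool_rot'],s['gripper_width'],s['contact_force']);print(f['T'].round(3).tolist(),np.array(f['T_tool_cam']).round(3).tolist())
E
```

```text
1.7 [ 0.56576748 -0.01309638  0.32430186] [-5.49992615e-04  9.99845210e-01  1.75706408e-02 -7.25079166e-04] 0.40147515922958266 [-0.00802034 -0.81956673 -0.72909587]
[[0.035, -0.959, -0.281, 0.637], [-0.999, -0.034, -0.01, -0.011], [-0.0, 0.281, -0.96, 0.453], [0.0, 0.0, 0.0, 1.0]] [[0.0, -0.96, -0.28, 0.071], [1.0, -0.0, 0.001, -0.0], [-0.001, -0.28, 0.96, -0.129], [0.0, 0.0, 0.0, 1.0]]
```

View pics/w1.png

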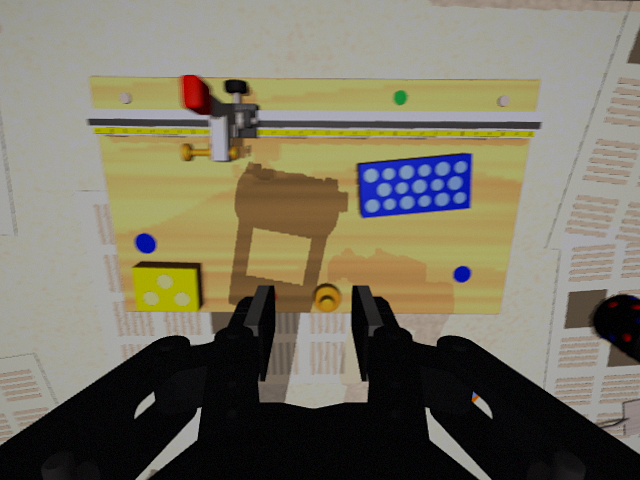

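The wrist view shows the whole bed: fence across rows 112–136, red tab at (195,95), screw tip near (237,152), blue block with corners near (358,163), (470,153), (470,206) and (362,216). The yellow block is at (167,286) and the weight at (327,298).

```bash
python3 - <<'E'
from h import *
f=pickle.load(open('w1.pkl','rb'))
rgb=f['pixels'].astype(int);hsv=cv2.cvtColor(f['pixels'],cv2.COLOR_RGB2HSV)
C=onz(f,[(90,77),(540,80),(500,313),(127,313)],.015)*1000;print('board',C.round(1).tolist())
for c in(300,500):
    uv=[(c,r) for r in range(104,146,2)];P=depth(f,uv)*1000
    print(c,[(r[1],p.round(0)[[0,2]].tolist()) for r,p in zip(uv,P)])
def big(m):
    n,l,s,c=cv2.connectedComponentsWithStats(m);i=1+np.argmax(s[1:,4]);ys,xs=np.where(l==i);return np.c_[xs,ys]
m=cv2.inRange(hsv,(105,120,40),(130,255,255));m[:,:345]=0;m[:,490:]=0;m[230:]=0
p=big(m);P=depth(f,p);t=P[:,2]>.033
h=cv2.convexHull(p[t].astype(np.int32)).reshape(-1,2);print('block',np.median(P[:,2]),cv2.minAreaRect((onz(f,h,.039)[:,:2]*1000).astype(np.float32)))
m=cv2.inRange(hsv,(0,150,50),(8,255,255))|cv2.inRange(hsv,(172,150,50),(180,255,255));m[:,:150]=0;m[:,230:]=0;m[140:]=0
p=big(m);P=depth(f,p)*1000
print('tab',len(p),p.min(0),p.max(0),np.percentile(P,[1,50,99],axis=0).round(0).tolist())
for z0 in range(140,200,8):
    q=P[(P[:,2]>=z0)&(P[:,2]<z0+8)]
    if len(q)>3:print(z0,len(q),np.percentile(q,[2,98],axis=0).round(1)[:,:2].tolist())
# stop parts: point cloud near foot
ys,xs=np.mgrid[75:170,175:270];uv=np.c_[xs.ravel(),ys.ravel()];P=depth(f,uv)*1000
g=hsv[uv[:,1],uv[:,0]];br=(g[:,0]>12)&(g[:,0]<28)&(g[:,1]>150)&(P[:,2]>60)
print('brass');print(np.c_[uv[br],P[br].round(0)][::6].astype(int).tolist())
w=(g[:,1]<40)&(g[:,2]>120)&(P[:,2]>60)
print('foot',np.percentile(P[w],[2,50,98],axis=0).round(0).tolist())
E
```

```text
board [[694.4, 247.1, 15.0], [709.4, -269.0, 15.0], [412.2, -279.0, 15.0], [393.9, 239.8, 15.0]]
300 [(104, [675.0, 14.0]), (106, [673.0, 15.0]), (108, [670.0, 15.0]), (110, [666.0, 47.0]), (112, [664.0, 46.0]), (114, [662.0, 46.0]), (116, [660.0, 45.0]), (118, [658.0, 47.0]), (120, [656.0, 47.0]), (122, [654.0, 46.0]), (124, [651.0, 44.0]), (126, [649.0, 45.0]), (128, [647.0, 46.0]), (130, [645.0, 46.0]), (132, [643.0, 46.0]), (134, [641.0, 47.0]), (136, [639.0, 45.0]), (138, [636.0, 15.0]), (140, [634.0, 15.0]), (142, [632.0, 15.0]), (144, [630.0, 15.0])]
500 [(104, [682.0, 16.0]), (106, [680.0, 16.0]), (108, [678.0, 18.0]), (110, [676.0, 17.0]), (112, [671.0, 46.0]), (114, [669.0, 45.0]), (116, [667.0, 47.0]), (118, [665.0, 45.0]), (120, [663.0, 47.0]), (122, [661.0, 47.0]), (124, [659.0, 45.0]), (126, [657.0, 46.0]), (128, [655.0, 44.0]), (130, [653.0, 46.0]), (132, [650.0, 46.0]), (134, [648.0, 46.0]), (136, [646.0, 47.0]), (138, [645.0, 17.0]), (140, [642.0, 17.0]), (142, [640.0, 13.0]), (144, [638.0, 15.0])]
block 0.039417490875460204 ((586.7742919921875, -132.78591918945312),
[... 1334 characters left out ...]
0, 153, 620, 94, 119], [206, 153, 620, 88, 119], [232, 153, 621, 64, 120], [238, 153, 621, 59, 119], [187, 154, 619, 104, 125], [193, 154, 619, 101, 117], [199, 154, 619, 95, 119], [205, 154, 619, 89, 119], [230, 154, 620, 65, 122], [236, 154, 620, 60, 123], [186, 155, 618, 105, 124], [192, 155, 618, 101, 121], [231, 155, 619, 65, 119], [237, 155, 620, 59, 123], [187, 156, 617, 105, 123], [231, 156, 618, 65, 118], [237, 156, 619, 59, 122], [187, 157, 616, 105, 123], [232, 157, 617, 65, 114], [238, 157, 618, 58, 121], [190, 158, 615, 103, 121], [235, 158, 617, 61, 123], [189, 159, 614, 104, 121], [190, 160, 613, 104, 117]]
foot [[616.0, 52.0, 66.0], [636.0, 73.0, 127.0], [657.0, 82.0, 130.0]]
```

>>> {"method": "servo_tool", "body": {"deltas": [[[40,0.02,0.018,-0.014,0],[40,0.02,0.018,-0.014,0],[40,0.02,0.018,-0.014,0],[40,0.02,0.018,-0.014,0],[40,0.018,0.014,-0.014,0],[40,0,0,0,0],[40,0,0,0,0],[40,0,0,0,0]]]}}

```text
time: 2.55
tool_pos: [0.6625, 0.0692, 0.256]
tool_rot: [0.0, 1.0, 0.016, 0.0]
contact_force: [-0.6, 0.8, 0.4]
gripper_width: 0.397
grasp_force: 0.0
```

```bash
cat > tab.py <<'E'
from h import *
f=grab('wrist');hsv=cv2.cvtColor(f['pixels'],cv2.COLOR_RGB2HSV);s=f['state']
m=cv2.inRange(hsv,(0,150,50),(8,255,255))|cv2.inRange(hsv,(172,150,50),(180,255,255))
n,l,st,c=cv2.connectedComponentsWithStats(m);i=1+np.argmax(st[1:,4]);ys,xs=np.where(l==i);p=np.c_[xs,ys]
P=depth(f,p)*1000;print('tcp',s['tool_pos'],s['tool_rot'],s['time'],s['gripper_width'])
print('tab',len(p),st[i],np.percentile(P,[1,50,99],axis=0).round(1).tolist())
t=P[:,2]>np.percentile(P[:,2],70)-4;print('top',t.sum(),np.percentile(P[t],[1,50,99],axis=0).round(1).tolist())
# in the tool frame
w,x,y,z=s['tool_rot']
from scipy.spatial.transform import Rotation as R
q=R.from_quat([x,y,z,w]).inv().apply(P[t]/1000-s['tool_pos'])*1000
print('tool frame',np.percentile(q,[1,50,99],axis=0).round(1).tolist())
save(f,'tab_%d.png'%(s['time']*100))
E
python3 tab.py
```

```text
tcp [0.6625068  0.0691971  0.25598285] [1.61632692e-04 9.99876522e-01 1.57101212e-02 3.26383422e-04] 2.55 0.39706305157504035
tab 1420 [ 571    0   41   50 1420] [[820.0, -202.3, 7.9], [839.0, -172.7, 30.4], [858.1, -165.5, 33.9]]
top 1065 [[819.9, -186.8, 27.7], [838.8, -175.0, 31.2], [856.8, -167.1, 34.1]]
tool frame [[149.5, 241.5, 222.1], [168.3, 249.5, 225.0], [186.4, 261.2, 228.5]]
```

```bash
sed -i 's/^n,l,st.*$/ys,xs=np.where(m>0);p=np.c_[xs,ys];P=depth(f,p)*1000;k=(P[:,2]>45)\&(abs(P[:,0]-1000*s["tool_pos"][0])<50)\&(abs(P[:,1]-1000*s["tool_pos"][1])<40);p=p[k];st=[p.min(0),p.max(0)];i=slice(None)/' tab.py; python3 tab.py
```

```text
tcp [0.66258771 0.06915085 0.2563728 ] [1.25892935e-04 9.99877605e-01 1.56306178e-02 6.65622500e-04] 2.6 0.3997441289176883
tab 911 [array([294, 234]), array([317, 276])] [[656.0, 67.1, 134.5], [668.2, 73.6, 192.9], [675.9, 79.9, 195.1]]
top 763 [[655.9, 67.2, 189.9], [666.4, 73.6, 193.2], [675.8, 79.8, 195.1]]
tool frame [[-6.6, -10.5, 61.3], [3.9, -4.5, 63.2], [13.3, 1.9, 66.5]]
```

>>> {"method": "servo_tool", "body": {"deltas": [[[40,0.002,0.0044,0,0],[40,0,0,-0.014,0],[40,0,0,-0.014,0],[40,0,0,-0.014,0],[40,0,0,-0.014,0],[40,0,0,-0.014,0],[40,0,0,-0.013,0],[40,0,0,0,0]]]}}

```text
time: 3.45
tool_pos: [0.6631, 0.0743, 0.1688]
tool_rot: [-0.0, 1.0, 0.016, -0.003]
contact_force: [-0.4, -1.1, -0.2]
gripper_width: 0.401
grasp_force: 0.0
```

```bash
python3 tab.py
```

```text
tcp [0.66310247 0.07434765 0.16877378] [-3.74988092e-05  9.99867769e-01  1.60551986e-02 -2.58335793e-03] 3.45 0.400940495209627
tab 3053 [array([296, 290]), array([335, 373])] [[655.8, 67.0, 165.0], [670.6, 73.8, 192.5], [676.2, 80.4, 195.0]]
top 2225 [[655.8, 67.0, 189.7], [666.9, 73.8, 193.1], [676.1, 80.4, 195.1]]
tool frame [[-7.4, -5.9, -26.3], [3.6, 0.7, -24.3], [12.9, 7.3, -21.0]]
```

>>> {"method": "servo_tool", "body": {"deltas": [[[30,0.001,-0.0006,0.003,0],[25,0,0,0,0],[20,0,0,0,0],[19,0,0,0,0],[19,0,0,0,0],[18,0,0,0,0],[18,0,0,0,0],[18,0,0,0,0]]]}}

```text
time: 4.3
tool_pos: [0.6656, 0.0738, 0.1752]
tool_rot: [-0.0, 1.0, 0.016, -0.0]
contact_force: [1.1, 0.2, 0.1]
gripper_width: 0.181
grasp_force: 0.0
```

>>> {"method": "servo_tool", "body": {"deltas": [[[17,0,0,0,0],[17,0,0,0,0],[16.5,0,0,0,0],[16.5,0,0,0,0],[16,0,0,0,0],[16,0,0,0,0],[16,0,0,0,0],[16,0,0,0,0]]]}}

```text
time: 5.1
tool_pos: [0.6657, 0.0736, 0.1753]
tool_rot: [0.0, 1.0, 0.016, -0.0]
contact_force: [-0.2, -0.9, -0.0]
gripper_width: 0.161
grasp_force: 9.7
```

```bash
python3 -c "
import numpy as np
t=np.deg2rad(np.linspace(96.4,-0.5,25));c=np.c_[-118*np.cos(t)*.9995,-118*np.cos(t)*.0314,118*np.sin(t)]
print((np.diff(c,axis=0)/1000).round(4).tolist())"
```

```text
[[-0.0083, -0.0003, 0.0006], [-0.0083, -0.0003, 0.0], [-0.0083, -0.0003, -0.0005], [-0.0082, -0.0003, -0.0011], [-0.0081, -0.0003, -0.0017], [-0.008, -0.0003, -0.0023], [-0.0078, -0.0002, -0.0028], [-0.0076, -0.0002, -0.0034], [-0.0073, -0.0002, -0.0039], [-0.0071, -0.0002, -0.0044], [-0.0067, -0.0002, -0.0049], [-0.0064, -0.0002, -0.0053], [-0.006, -0.0002, -0.0058], [-0.0055, -0.0002, -0.0062], [-0.0051, -0.0002, -0.0066], [-0.0046, -0.0001, -0.0069], [-0.0041, -0.0001, -0.0072], [-0.0036, -0.0001, -0.0075], [-0.0031, -0.0001, -0.0077], [-0.0025, -0.0001, -0.0079], [-0.002, -0.0001, -0.0081], [-0.0014, -0.0, -0.0082], [-0.0008, -0.0, -0.0083], [-0.0002, -0.0, -0.0083]]
```

>>> {"method": "servo_tool", "body": {"deltas": [[[16,-0.0083,-0.0003,0.0006,0],[16,-0.0083,-0.0003,0,0],[16,-0.0083,-0.0003,-0.0005,0],[16,-0.0082,-0.0003,-0.0011,0],[16,-0.0081,-0.0003,-0.0017,0],[16,-0.008,-0.0003,-0.0023,0],[16,-0.0078,-0.0002,-0.0028,0],[16,-0.0076,-0.0002,-0.0034,0]]]}}

```text
time: 5.9
tool_pos: [0.6006, 0.0717, 0.1645]
tool_rot: [-0.0, 1.0, 0.016, 0.0]
contact_force: [0.7, 0.6, 2.2]
gripper_width: 0.16
grasp_force: 10.2
```

>>> {"method": "servo_tool", "body": {"deltas": [[[16,-0.0073,-0.0002,-0.0039,0],[16,-0.0071,-0.0002,-0.0044,0],[16,-0.0067,-0.0002,-0.0049,0],[16,-0.0064,-0.0002,-0.0053,0],[16,-0.006,-0.0002,-0.0058,0],[16,-0.0055,-0.0002,-0.0062,0],[16,-0.0051,-0.0002,-0.0066,0],[16,-0.0046,-0.0001,-0.0069,0]]]}}

```text
time: 6.7
tool_pos: [0.5517, 0.0702, 0.1193]
tool_rot: [-0.0, 1.0, 0.016, -0.0]
contact_force: [0.1, 2.1, 2.2]
gripper_width: 0.165
grasp_force: 10.7
```

>>> {"method": "servo_tool", "body": {"deltas": [[[16,-0.0041,-0.0001,-0.0072,0],[16,-0.0036,-0.0001,-0.0075,0],[16,-0.0031,-0.0001,-0.0077,0],[16,-0.0025,-0.0001,-0.0079,0],[16,-0.002,-0.0001,-0.0081,0],[16,-0.0014,0,-0.0082,0],[16,-0.0008,0,-0.006,0],[16,-0.0002,0,-0.004,0]]]}}

```text
time: 7.5
tool_pos: [0.5342, 0.0696, 0.0626]
tool_rot: [-0.0, 1.0, 0.016, -0.001]
contact_force: [-1.4, 3.1, 1.5]
gripper_width: 0.162
grasp_force: 11.2
```

>>> {"method": "servo_tool", "body": {"deltas": [[[16,0,0.0004,-0.002,0],[16,0,0,-0.001,0],[16,0,0,-0.001,0],[16,0,0,-0.001,0],[16,0,0,-0.001,0],[16,0,0,0,0],[16,0,0,0,0],[16,0,0,0,0]]]}}

```text
time: 8.3
tool_pos: [0.5343, 0.0698, 0.0572]
tool_rot: [0.0, 1.0, 0.016, -0.001]
contact_force: [-4.9, -0.6, -0.4]
gripper_width: 0.163
grasp_force: 11.2
```

>>> {"method": "servo_tool", "body": {"deltas": [[[16,0,0,-0.001,0],[16,0,0,-0.001,0],[16,0,0,-0.001,0],[16,0,0,0,0],[16,0,0,0,0],[16,0,0,0,0],[16,0,0,0,0],[16,0,0,0,0]]]}}

```text
time: 9.1
tool_pos: [0.5343, 0.0698, 0.0543]
tool_rot: [0.0, 1.0, 0.016, -0.0]
contact_force: [-5.2, 0.1, 0.2]
gripper_width: 0.162
grasp_force: 11.3
```

```bash
python3 tab.py; cat > side.py <<'E'
from h import *
a=0.0314;n=np.array([np.cos(a),np.sin(a)]);u=np.array([-n[1],n[0]])
for nm in('side','scene'):
    f=grab(nm);hsv=cv2.cvtColor(f['pixels'],cv2.COLOR_RGB2HSV)
    m=cv2.inRange(hsv,(0,150,50),(8,255,255))|cv2.inRange(hsv,(172,150,50),(180,255,255));ys,xs=np.where(m>0);p=np.c_[xs,ys];P=depth(f,p)*1000
    k=(P[:,2]>40)&(abs(P[:,0]-537)<40)&(abs(P[:,1]-72)<30);P=P[k];print(nm,k.sum(),p[k].mean(0) if k.any() else '',np.percentile(P,[2,50,98],axis=0).round(1).tolist() if k.any() else '')
save(f,'sc_%d.png'%(f['state']['time']*100))
E
python3 side.py
```

```text
tcp [0.53434041 0.06982221 0.05428208] [ 1.51178452e-04  9.99870436e-01  1.60905835e-02 -4.26144694e-04] 9.1 0.1617208921592526
tab 3105 [array([293, 293]), array([332, 377])] [[522.9, 63.4, 71.1], [540.0, 70.1, 75.7], [553.2, 76.8, 77.1]]
top 3025 [[522.9, 63.4, 72.6], [539.6, 70.1, 75.7], [553.1, 76.8, 77.1]]
tool frame [[-11.5, -6.7, -22.9], [5.2, -0.0, -21.4], [18.8, 6.5, -18.3]]
side 143 [289.56643357 190.48251748] [[500.3, 44.3, 62.2], [522.4, 81.1, 264.5], [549.1, 100.8, 360.0]]
scene 925 [317.7027027  202.80108108] [[511.8, 43.4, 74.9], [551.9, 73.0, 353.0], [573.4, 100.3, 360.4]]
```

```bash
cat >> tab.py <<'E'
T=P[t];A=np.c_[T[:,0]-T[:,0].mean(),np.ones(len(T))];k=abs(T[:,2]-np.median(T[:,2]))<4;c=np.linalg.lstsq(A[k],T[k,2],rcond=None)[0];print('slope deg',np.rad2deg(np.arctan(c[0])),c[1])
E
python3 tab.py
```

```text
tcp [0.53439025 0.06977822 0.05431991] [ 1.60821602e-04  9.99871291e-01  1.60387492e-02 -3.67235235e-04] 9.25 0.16116246878498178
tab 3097 [array([293, 292]), array([332, 377])] [[523.1, 63.4, 71.1], [540.0, 70.0, 75.7], [553.3, 76.8, 77.2]]
top 3023 [[523.0, 63.4, 72.7], [539.6, 70.0, 75.8], [553.2, 76.8, 77.2]]
tool frame [[-11.4, -6.7, -22.9], [5.2, -0.0, -21.4], [18.8, 6.5, -18.4]]
slope deg -2.135897143641797 75.58741007384064
```

>>> {"method": "servo_tool", "body": {"deltas": [[[16,0.002,0,-0.001,0],[16,0,0,-0.001,0],[16,0,0,-0.001,0],[16,0,0,0,0],[16,0,0,0,0],[16,0,0,0,0],[16,0,0,0,0],[16,0,0,0,0]]]}}

```text
time: 10.1
tool_pos: [0.535, 0.0698, 0.0517]
tool_rot: [0.0, 1.0, 0.016, -0.003]
contact_force: [-12.9, 0.2, 8.3]
gripper_width: 0.162
grasp_force: 12.4
```

```bash
python3 tab.py
```

```text
tcp [0.53501223 0.06982836 0.05173897] [ 1.98829770e-04  9.99866389e-01  1.61450525e-02 -2.54988137e-03] 10.1 0.16197641769112245
tab 3088 [array([293, 294]), array([332, 379])] [[522.9, 63.4, 69.2], [540.0, 70.1, 73.7], [553.1, 76.8, 75.2]]
top 3020 [[522.9, 63.4, 70.6], [539.7, 70.1, 73.8], [553.1, 76.8, 75.2]]
tool frame [[-12.2, -6.7, -23.5], [4.6, -0.0, -22.0], [18.0, 6.5, -19.0]]
slope deg -1.3465569197564895 73.61430025660994
```

>>> {"method": "servo_tool", "body": {"deltas": [[[16,-0.002,0,0,0],[20,0,0,0,0],[30,0,0,0,0],[40,0,0,0,0],[40,0,0,0.02,0],[40,0,0,0.03,0],[40,0,0,0.03,0],[40,0,0,0,0]]]}}

```text
time: 10.95
tool_pos: [0.5385, 0.0699, 0.1371]
tool_rot: [0.0, 1.0, 0.016, 0.005]
contact_force: [1.1, 0.5, 0.4]
gripper_width: 0.401
grasp_force: 0.0
```

```bash
python3 tab.py; python3 - <<'E'
from h import *
f=grab('wrist');save(f,'w2.png');pickle.dump(f,open('w2.pkl','wb'))
E
```

```text
tcp [0.5384865  0.06990591 0.13707091] [1.64443502e-04 9.99856176e-01 1.61139250e-02 5.28607838e-03] 10.95 0.4013819189102904
tab 1134 [array([302, 240]), array([324, 291])] [[522.7, 63.3, 70.7], [538.8, 69.9, 74.0], [552.8, 76.5, 75.5]]
top 1126 [[522.7, 63.3, 71.0], [538.8, 69.9, 74.0], [552.8, 76.4, 75.5]]
tool frame [[-16.6, -6.4, 61.5], [-0.4, 0.1, 63.1], [13.7, 6.6, 66.2]]
slope deg -1.107861417941145 73.84241002213946
```

View pics/w2.png

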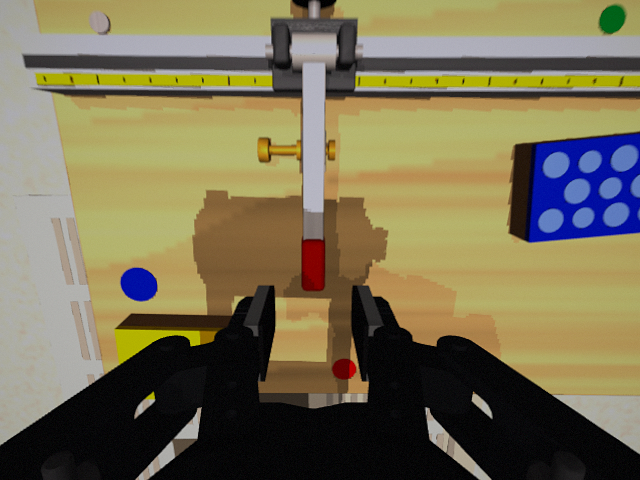

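The stop lies down and level. The red tab spans (302–324, 240–291), the screw tip's end is at (336,150), and the block's +y end is near (513,190).

```bash
python3 - <<'E'
from h import *
f=pickle.load(open('w2.pkl','rb'));a=.0314;n=np.array([np.cos(a),np.sin(a)]);u=np.array([-n[1],n[0]])
for r in(146,150,154):
    print(r,[f['pixels'][r,c].tolist() for c in range(326,342,2)])
for uv in[(336,150),(313,150),(313,240)]:
    P=onz(f,[uv],.027)[0]*1000;D=depth(f,[uv])[0]*1000;print(uv,P.round(1),'n,s',P[:2]@n,P[:2]@u,D.round(1))
for c in(120,450):
    uv=[(c,r) for r in range(82,102)];P=depth(f,uv)*1000;print(c,[(p[:2]@n).round(1) for p in P if p[2]>40][-1],[(p[:2]@n).round(1) for p in P if p[2]<20][:1])
E
```

```text
146 [[111, 76, 28], [67, 42, 10], [179, 119, 21], [174, 116, 21], [172, 116, 17], [184, 154, 89], [183, 154, 91], [182, 170, 100]]
150 [[166, 134, 30], [100, 67, 14], [186, 165, 33], [185, 165, 37], [184, 166, 34], [182, 157, 91], [184, 157, 92], [185, 174, 103]]
154 [[109, 80, 32], [107, 75, 29], [167, 113, 21], [163, 108, 15], [166, 108, 19], [185, 161, 96], [185, 158, 91], [183, 182, 111]]
(336, 150) [602.   56.7  27. ] n,s 603.531281502368 37.72665580703739 [601.8  55.9  14.9]
(313, 150) [601.6  71.8  27. ] n,s 603.5219119689732 52.87408531799575 [602.6  71.9  70.5]
(313, 240) [540.   69.8  27. ] n,s 541.906867013836 52.81731903400225 [552.8  70.3  72. ]
120 638.2 [np.float64(638.4)]
450 637.9 [np.float64(638.0)]
```

>>> {"method": "servo_tool", "body": {"deltas": [[[100,-0.006,-0.03,0,0],[100,-0.004,-0.04,0,0],[100,0,-0.04,0,0],[100,0,-0.04,0,0],[100,0,-0.04,-0.03,0],[100,0,-0.013,-0.03,0],[100,0,0,-0.02,0],[100,0,0,0,0]]]}}

```text
time: 11.85
tool_pos: [0.5207, -0.1322, 0.046]
tool_rot: [-0.002, 1.0, 0.015, -0.005]
contact_force: [-0.1, 0.4, -0.2]
gripper_width: 1.003
grasp_force: 0.0
```

>>> {"method": "servo_tool", "body": {"deltas": [[[100,0.004,0,-0.008,0],[100,0,0,-0.004,0],[100,0,0,-0.002,0],[100,0,0,0,0],[100,0,0,0,0],[100,0,0,0,0],[100,0,0,0,0],[100,0,0,0,0]]]}}

```text
time: 12.65
tool_pos: [0.5288, -0.1331, 0.0377]
tool_rot: [0.0, 1.0, 0.016, 0.0]
contact_force: [0.4, -0.8, -0.1]
gripper_width: 0.998
grasp_force: 0.0
```

```bash
python3 - <<'E'
from h import *
f=grab('wrist');s=f['state'];print(s['tool_pos'],s['contact_force'],s['time'],manip.finger_overhang)
save(f,'w3.png')
ys,xs=np.mgrid[200:480:1,0:640:1];uv=np.c_[xs.ravel(),ys.ravel()];P=depth(f,uv)*1000
z=f['z_map'][200:480].ravel()
g=f['pixels'][200:480].reshape(-1,3).max(1)
k=(g<70)&(z>0.02)&(P[:,2]>17)&(P[:,2]<80)&(abs(P[:,0]-525)<25)&(abs(P[:,1]+133)<65)
print(k.sum(),np.percentile(P[k],[1,10,50],axis=0).round(1).tolist())
E
```

```text
[ 0.5288078  -0.13305192  0.03774337] [ 0.44965294 -0.78801933 -0.14475022] 12.65 0.014
7051 [[517.7, -188.4, 38.3], [523.4, -180.3, 44.4], [535.6, -90.9, 60.4]]
```

View pics/w3.png

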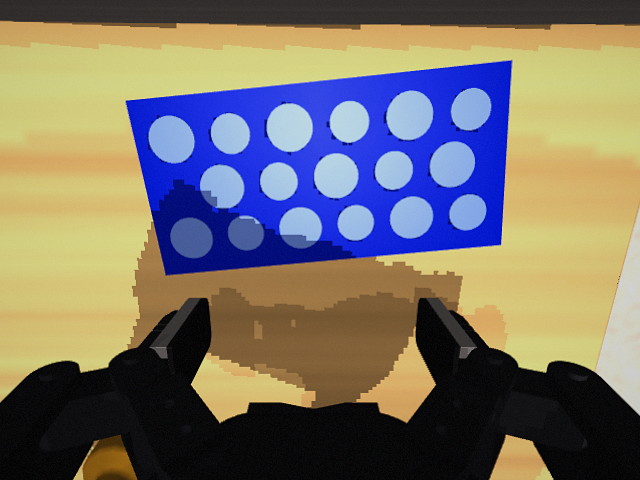

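The block lies square across the view with its near face at row ~260. The two open fingertips are at (200,300) and (430,300), still clear of it and about level with its top.

>>> {"method": "servo_tool", "body": {"deltas": [[[100,0,0,-0.008,0],[100,0,0,-0.004,0],[100,0,0,-0.003,0],[100,0,0,0,0],[100,0.005,0,0,0],[100,0.004,0,0,0],[100,0.003,0,0,0],[100,0.003,0,0,0]]]}}

```text
time: 13.5
tool_pos: [0.544, -0.133, 0.0226]
tool_rot: [-0.0, 1.0, 0.016, -0.0]
contact_force: [-0.4, 1.5, 0.9]
gripper_width: 0.993
grasp_force: 0.4
```

>>> {"method": "servo_tool", "body": {"deltas": [[[100,0.003,0,0,0],[100,0.002,0,0,0],[100,0.002,0,0,0],[100,0.002,0,0,0],[100,0.002,0,0,0],[100,0.002,0,0,0],[100,0.002,0,0,0],[100,0.001,0,0,0]]]}}

```text
time: 14.3
tool_pos: [0.5598, -0.1331, 0.0225]
tool_rot: [-0.0, 1.0, 0.016, -0.0]
contact_force: [-2.4, -0.3, 1.3]
gripper_width: 1.003
grasp_force: 0.7
```

```bash
cat > blk.py <<'E'
from h import *
def blk(f,verbose=1):
    a=.0314;n=np.array([np.cos(a),np.sin(a)]);u=np.array([-n[1],n[0]])
    hsv=cv2.cvtColor(f['pixels'],cv2.COLOR_RGB2HSV);m=cv2.inRange(hsv,(100,90,25),(130,255,255))
    P=depth(f,np.c_[np.meshgrid(range(640),range(480))[0].ravel(),np.repeat(range(480),640)])*1000
    k=(m.ravel()>0)&(P[:,2]>33)&(P[:,2]<45)&(abs(P[:,0]-600)<80)&(P[:,1]<80)&(P[:,1]>-230)
    m=k.reshape(480,640).astype(np.uint8);l=cv2.connectedComponentsWithStats(m);i=1+np.argmax(l[2][1:,4]);ys,xs=np.where(l[1]==i)
    Q=onz(f,np.c_[xs,ys],.039)[:,:2]*1000;Q=np.c_[Q@n,Q@u].astype(np.float32)
    r=cv2.minAreaRect(Q);print('block n,s rect',r,'n range',Q[:,0].min(),Q[:,0].max(),'s range',Q[:,1].min(),Q[:,1].max())
if __name__=='__main__':
    f=grab('wrist');blk(f);f2=grab('scene');blk(f2);s=f['state'];print(s['tool_pos'],s['contact_force'],s['time'])
E
python3 blk.py
```

```text
block n,s rect ((598.2149658203125, -156.38909912109375), (63.971195220947266, 130.23199462890625), 0.009244450367987156) n range 566.22253 630.2015 s range -221.50009 -91.274124
block n,s rect ((599.1138305664062, -153.21685791015625), (130.41378784179688, 68.53204345703125), 89.44318389892578) n range 564.4748 633.75806 s range -218.21974 -88.081024
[ 0.55984853 -0.13306609  0.02248525] [-2.36302072 -0.28725911  1.25850612] 14.3
```

>>> {"method": "servo_tool", "body": {"deltas": [[[100,0.001,0,0,0],[100,0.001,0,0,0],[100,0.001,0,0,0],[100,0.001,0,0,0],[100,0.001,0,0,0],[100,0.001,0,0,0],[100,0.0005,0,0,0],[100,0.0005,0,0,0]]]}}

```text
time: 15.2
tool_pos: [0.5667, -0.133, 0.0225]
tool_rot: [-0.0, 1.0, 0.016, -0.0]
contact_force: [-3.1, 0.2, 1.2]
gripper_width: 1.002
grasp_force: 1.5
```

>>> {"method": "servo_tool", "body": {"deltas": [[[100,0.0005,0,0,0],[100,0.0003,0,0,0],[100,0.0003,0,0,0],[100,0,0,0,0],[100,0,0,0,0],[100,0,0,0,0],[100,0,0,0,0],[100,0,0,0,0]]]}}

```text
time: 16.0
tool_pos: [0.5668, -0.133, 0.0224]
tool_rot: [-0.0, 1.0, 0.016, -0.001]
contact_force: [-6.5, 0.3, 4.1]
gripper_width: 1.0
grasp_force: 3.2
```

```bash
python3 blk.py
```

```text
block n,s rect ((605.0709228515625, -156.546630859375), (130.2128448486328, 64.26495361328125), 89.8508071899414) n range 572.8464 637.14703 s range -221.73116 -91.41291
block n,s rect ((603.7476196289062, -152.69085693359375), (131.13116455078125, 64.7408676147461), 89.91883850097656) n range 571.3157 636.1016 s range -218.21974 -87.15164
[ 0.56676238 -0.13300877  0.02242811] [-6.45285538  0.26827465  4.06961055] 16.0
```

>>> {"method": "servo_tool", "body": {"deltas": [[[100,-0.005,0,0,0],[100,-0.01,0,0,0],[100,-0.005,0,0.02,0],[100,0,0,0.03,0],[30,0,-0.02,0.01,0],[0,0.01,-0.035,0,0],[0,0.03,-0.03,0,0],[0,0.027,-0.011,0,0]]]}}

```text
time: 16.9
tool_pos: [0.6153, -0.2318, 0.0831]
tool_rot: [0.001, 1.0, 0.015, 0.001]
contact_force: [0.1, 1.5, 0.9]
gripper_width: 0.336
grasp_force: 0.0
```

>>> {"method": "servo_tool", "body": {"deltas": [[[0,0,0,0,0],[0,0,0,0,0],[0,0,0,-0.01,0],[0,0,0,-0.01,0],[0,0,0,-0.01,0],[0,0,0,-0.01,0],[0,0,0,-0.006,0],[0,0,0,0,0]]]}}

```text
time: 17.7
tool_pos: [0.6137, -0.2285, 0.0347]
tool_rot: [-0.001, 1.0, 0.016, -0.001]
contact_force: [-0.8, 0.6, 0.1]
gripper_width: 0.006
grasp_force: 0.0
```

```bash
python3 blk.py
```

```text
block n,s rect ((604.2495727539062, -169.04454040527344), (106.8546142578125, 61.989864349365234), 89.64248657226562) n range 573.3157 635.20984 s range -222.49255 -115.42519
block n,s rect ((605.6154174804688, -153.59518432617188), (60.87896728515625, 132.2391815185547), 0.19305525720119476) n range 575.0986 635.98175 s range -219.8011 -87.532074
[ 0.61374586 -0.22849883  0.03471185] [-0.81370008  0.62309929  0.13780141] 17.7
```

>>> {"method": "servo_tool", "body": {"deltas": [[[0,-0.0001,0.003,0,0],[0,-0.0001,0.003,0,0],[0,-0.0001,0.002,0,0],[0,0,0.002,0,0],[0,-0.0001,0.002,0,0],[0,-0.0001,0.003,0,0],[0,-0.0001,0.003,0,0],[0,-0.0001,0.004,0,0]]]}}

```text
time: 18.6
tool_pos: [0.6141, -0.2071, 0.0366]
tool_rot: [0.0, 1.0, 0.016, 0.0]
contact_force: [0.1, -0.7, -0.6]
gripper_width: -0.001
grasp_force: 0.6
```

>>> {"method": "servo_tool", "body": {"deltas": [[[0,-0.0001,0.004,0,0],[0,-0.0002,0.005,0,0],[0,-0.0001,0.005,0,0],[0,-0.0002,0.005,0,0],[0,-0.0002,0.005,0,0],[0,-0.0001,0.005,0,0],[0,-0.0002,0.005,0,0],[0,-0.0001,0.004,0,0]]]}}

```text
time: 19.4
tool_pos: [0.6129, -0.1686, 0.0366]
tool_rot: [0.0, 1.0, 0.016, 0.0]
contact_force: [0.4, -2.2, 2.0]
gripper_width: -0.002
grasp_force: 0.8
```

```bash
python3 blk.py
```

```text
block n,s rect ((603.9465942382812, -114.0919418334961), (120.68099212646484, 62.56974792480469), 89.99508666992188) n range 572.6653 635.23535 s range -174.43416 -53.748783
block n,s rect ((605.0011596679688, -106.95814514160156), (61.80491638183594, 135.5962677001953), 0.17932845652103424) n range 574.01855 635.98175 s range -174.7255 -39.184425
[ 0.61291856 -0.16862789  0.03657939] [ 0.3845207 -2.2468786  1.9620605] 19.4
```

>>> {"method": "servo_tool", "body": {"deltas": [[[0,-0.0001,0.004,0,0],[0,-0.0002,0.005,0,0],[0,-0.0001,0.005,0,0],[0,-0.0002,0.005,0,0],[0,-0.0002,0.005,0,0],[0,-0.0001,0.005,0,0],[0,-0.0002,0.005,0,0],[0,-0.0001,0.004,0,0]]]}}

```text
time: 20.3
tool_pos: [0.6116, -0.1305, 0.0364]
tool_rot: [-0.0, 1.0, 0.016, -0.0]
contact_force: [0.4, -0.5, 0.3]
gripper_width: 0.001
grasp_force: 0.4
```

>>> {"method": "servo_tool", "body": {"deltas": [[[0,-0.0001,0.004,0,0],[0,-0.0001,0.004,0,0],[0,-0.0001,0.004,0,0],[0,-0.0001,0.004,0,0],[0,-0.0001,0.003,0,0],[0,-0.0001,0.003,0,0],[0,-0.0001,0.002,0,0],[0,0,0.002,0,0]]]}}

```text
time: 21.1
tool_pos: [0.611, -0.1049, 0.0366]
tool_rot: [0.0, 1.0, 0.016, 0.0]
contact_force: [-0.2, -1.0, -0.4]
gripper_width: -0.003
grasp_force: 0.4
```

```bash
python3 blk.py
```

```text
block n,s rect ((604.3218994140625, -50.41587829589844), (120.31719207763672, 62.559024810791016), 89.75735473632812) n range 573.1094 635.76434 s range -110.655495 9.873795
block n,s rect ((605.3512573242188, -44.21527862548828), (136.39634704589844, 62.70730209350586), 89.14822387695312) n range 574.2457 637.6146 s range -112.54412 24.053001
[ 0.61102783 -0.10489501  0.03655281] [-0.15310418 -0.97153234 -0.37017314] 21.1
```

>>> {"method": "servo_tool", "body": {"deltas": [[[0,0.0001,0.002,0,0],[0,0.0001,0.002,0,0],[0,0.0001,0.002,0,0],[0,0.0001,0.0015,0,0],[0,0.0001,0.0015,0,0],[0,0.0001,0.001,0,0],[0,0,0.001,0,0],[0,0,0.001,0,0]]]}}

```text
time: 22.0
tool_pos: [0.6115, -0.093, 0.0365]
tool_rot: [-0.0, 1.0, 0.016, -0.0]
contact_force: [-2.0, -1.5, 0.0]
gripper_width: -0.003
grasp_force: 0.8
```

>>> {"method": "servo_tool", "body": {"deltas": [[[0,0,0.0007,0,0],[0,0,0.0007,0,0],[0,0,0.0007,0,0],[0,0,0.0007,0,0],[0,0,0.0005,0,0],[0,0,0,0,0],[0,0,0,0,0],[0,0,0,0,0]]]}}

```text
time: 22.8
tool_pos: [0.6117, -0.0896, 0.0366]
tool_rot: [-0.0, 1.0, 0.016, 0.0]
contact_force: [-1.2, -1.5, -0.1]
gripper_width: -0.005
grasp_force: 0.3
```

```bash
python3 - <<'E'
from blk import *
f=grab('wrist');blk(f);s=f['state'];print(s['tool_pos'],s['contact_force'],s['time']);f=grab('scene');blk(f);save(f,'sc2.png',(220,220,340,340),5)
E
```

```text
block n,s rect ((604.5567016601562, -35.10645294189453), (120.81417083740234, 61.552886962890625), 89.99032592773438) n range 573.78314 635.3409 s range -95.51776 25.305775
[ 0.61173997 -0.08959403  0.03655176] [-1.15190277 -1.49745676 -0.11873675] 22.8
block n,s rect ((605.648193359375, -33.17463684082031), (127.0390853881836, 61.594661712646484), 89.31038665771484) n range 575.0489 637.09503 s range -96.796104 30.408535
```

View pics/sc2.png

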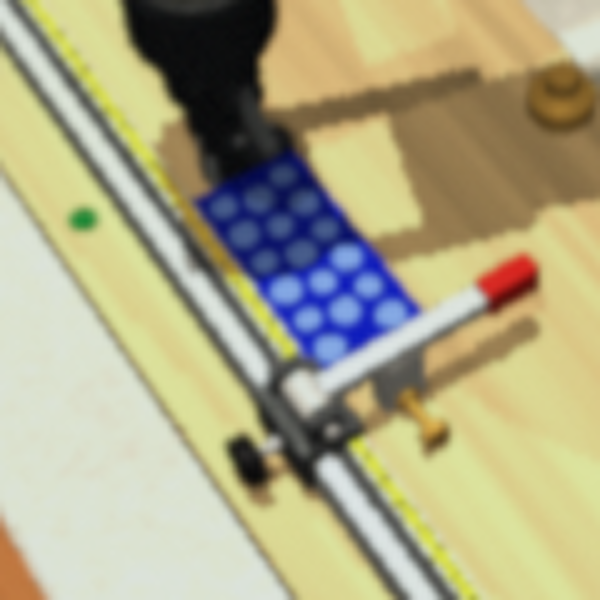

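The crop shows the block flush along the fence with the closed fingers behind it. Its +y end is just short of the lowered stop's foot.

>>> {"method": "servo_tool", "body": {"deltas": [[[0,0,0.0005,0,0],[0,0,0.0005,0,0],[0,0,0.0005,0,0],[0,0,0.0005,0,0],[0,0,0,0,0],[0,0,0,0,0],[0,0,0,0,0],[0,0,0,0,0]]]}}

```text
time: 23.7
tool_pos: [0.6117, -0.0877, 0.0366]
tool_rot: [-0.0, 1.0, 0.016, 0.0]
contact_force: [0.3, -0.2, 0.2]
gripper_width: 0.005
grasp_force: 0.2
```

>>> {"method": "servo_tool", "body": {"deltas": [[[0,0,0.0005,0,0],[0,0,0.0003,0,0],[0,0,0,0,0],[0,0,0,0,0],[0,0,0,0,0],[0,0,0,0,0],[0,0,0,0,0],[0,0,0,0,0]]]}}

```text
time: 24.5
tool_pos: [0.6116, -0.087, 0.0366]
tool_rot: [0.0, 1.0, 0.016, 0.0]
contact_force: [0.5, -1.6, 0.6]
gripper_width: 0.0
grasp_force: 0.7
```

>>> {"method": "servo_tool", "body": {"deltas": [[[0,0,0.0003,0,0],[0,0,0.0003,0,0],[0,0,0,0,0],[0,0,0,0,0],[0,0,0,0,0],[0,0,0,0,0],[0,0,0,0,0],[0,0,0,0,0]]]}}

```text
time: 25.3
tool_pos: [0.6116, -0.0863, 0.0365]
tool_rot: [-0.0, 1.0, 0.016, 0.0]
contact_force: [-0.2, -1.6, 0.5]
gripper_width: 0.001
grasp_force: 0.6
```

>>> {"method": "servo_tool", "body": {"deltas": [[[0,0,0.0003,0,0],[0,0,0.0002,0,0],[0,0,0,0,0],[0,0,0,0,0],[0,0,0,0,0],[0,0,0,0,0],[0,0,0,0,0],[0,0,0,0,0]]]}}

```text
time: 26.1
tool_pos: [0.6116, -0.0859, 0.0365]
tool_rot: [-0.0, 1.0, 0.016, -0.0]
contact_force: [-0.1, -1.0, 1.6]
gripper_width: -0.001
grasp_force: 0.8
```

>>> {"method": "servo_tool", "body": {"deltas": [[[0,0,0.0003,0,0],[0,0,0.0002,0,0],[0,0,0,0,0],[0,0,0,0,0],[0,0,0,0,0],[0,0,0,0,0],[0,0,0,0,0],[0,0,0,0,0]]]}}

```text
time: 26.9
tool_pos: [0.6116, -0.0855, 0.0365]
tool_rot: [0.0, 1.0, 0.016, 0.0]
contact_force: [0.6, -4.1, 1.2]
gripper_width: -0.004
grasp_force: 1.9
```

```bash
python3 - <<'E'
from blk import *
F=[]
for i in range(4):
    f=grab('wrist');F.append(f['state']['contact_force'])
blk(f);print(np.round(F,1).tolist(),f['state']['tool_pos'])
E
```

```text
block n,s rect ((604.343994140625, -31.119373321533203), (120.78327941894531, 62.026611328125), 89.97819519042969) n range 573.3374 635.3746 s range -91.51607 29.283754
[[0.6, -4.1, 1.2], [0.2, -3.1, 0.7], [0.1, -3.8, 0.2], [0.6, -4.4, 0.6]] [ 0.61159951 -0.08550476  0.03650667]
```

>>> {"method": "servo_tool", "body": {"deltas": [[[0,0,0.0001,0,0],[0,0,0,0,0],[0,0,0,0,0],[0,0,0,0,0],[0,0,0,0,0],[0,0,0,0,0],[0,0,0,0,0],[0,0,0,0,0]]]}}

```text
time: 27.9
tool_pos: [0.6116, -0.0854, 0.0365]
tool_rot: [0.0, 1.0, 0.016, 0.0]
contact_force: [0.4, -5.4, 0.5]
gripper_width: -0.004
grasp_force: 2.5
```

>>> {"method": "servo_tool", "body": {"deltas": [[[0,0,0,0,0],[0,0,0,0,0],[0,0,0,0,0],[0,0,0,0,0],[0,0,0,0,0],[0,0,0,0,0],[0,0,0,0,0],[0,0,0,0,0]]]}}

```text
time: 28.7
tool_pos: [0.6116, -0.0854, 0.0365]
tool_rot: [0.0, 1.0, 0.016, 0.0]
contact_force: [0.2, -4.5, 1.0]
gripper_width: 0.006
grasp_force: 2.5
```

>>> {"method": "servo_tool", "body": {"deltas": [[[0,0,-0.002,0,0],[0,0,-0.005,0,0],[0,0,-0.01,0,0],[0,0,-0.005,0.02,0],[0,0,0,0.04,0],[20,-0.01,0,0.04,0],[40,-0.03,0.03,0.01,0],[40,-0.03,0.035,0,0]]]}}

```text
time: 29.5
tool_pos: [0.5431, -0.0431, 0.1502]
tool_rot: [0.0, 1.0, 0.015, 0.003]
contact_force: [-0.5, 1.2, 0.0]
gripper_width: 0.401
grasp_force: 0.0
```

```bash
python3 - <<'E'
from blk import *
f=grab('wrist');blk(f);s=f['state'];print(s['tool_pos'],s['time']);save(f,'w4.png');pickle.dump(f,open('w4.pkl','wb'))
E
```

```text
block n,s rect ((603.3416748046875, -24.000335693359375), (128.69371032714844, 59.138179779052734), 89.90294647216797) n range 573.6697 632.8874 s range -88.39511 40.344257
[ 0.54310139 -0.04310407  0.15016536] 29.5
```

View pics/w4.png

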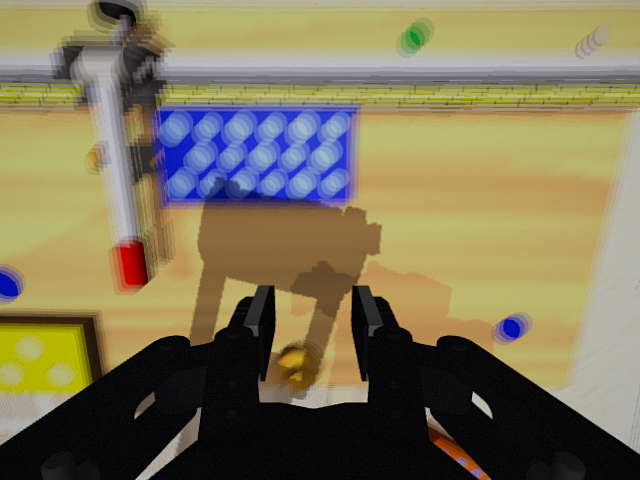

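The blurred view (arm still moving) shows the block against the yellow rule with its +y end at (160,155), by the stop. I let the arm settle over the tab and re-measure.

>>> {"method": "servo_tool", "body": {"deltas": [[[40,-0.003,0.03,-0.005,0],[40,0,0.03,-0.005,0],[40,0,0.03,0,0],[40,0,0.0223,0,0],[40,0,0,0,0],[40,0,0,0,0],[40,0,0,0,0],[40,0,0,0,0]]]}}

```text
time: 30.35
tool_pos: [0.5387, 0.0691, 0.1364]
tool_rot: [0.0, 1.0, 0.015, -0.0]
contact_force: [0.4, 0.1, -0.1]
gripper_width: 0.401
grasp_force: 0.0
```

```bash
python3 tab.py; python3 - <<'E'
from blk import *
f=grab('wrist');blk(f);save(f,'w5.png',(280,80,600,240),2);pickle.dump(f,open('w5.pkl','wb'))
E
```

```text
tcp [0.53865243 0.06910629 0.13644427] [ 1.27380573e-05  9.99881765e-01  1.53769289e-02 -7.58103977e-05] 30.35 0.40076684658868916
tab 1153 [array([300, 239]), array([323, 291])] [[522.8, 63.4, 69.8], [538.8, 70.0, 73.9], [552.9, 76.8, 75.5]]
top 1137 [[522.8, 63.4, 71.0], [538.6, 70.1, 73.9], [552.9, 76.8, 75.5]]
tool frame [[-15.8, -7.6, 61.0], [-0.0, -1.1, 62.5], [14.3, 5.5, 65.4]]
slope deg -0.8651495030947752 73.79922037791634
block n,s rect ((605.7469482421875, -26.122283935546875), (130.7572021484375, 64.20278930664062), 89.94123077392578) n range 573.6868 637.91376 s range -91.512985 39.247406
```

View pics/w5.png

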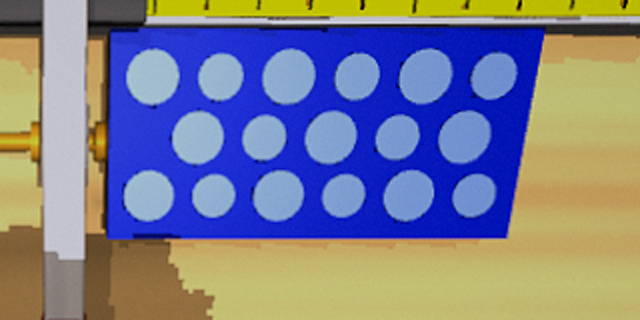

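The crop shows the block flush under the rule edge, with its end at the screw tip (crop 105,140). I'll grip the tab and flip the stop up.

>>> {"method": "servo_tool", "body": {"deltas": [[[40,0,0.001,-0.008,0],[40,0,0,-0.014,0],[40,0,0,-0.014,0],[40,0,0,-0.014,0],[40,0,0,-0.014,0],[40,0,0,-0.01,0],[30,0,0,-0.004,0],[25,0,0,0,0]]]}}

```text
time: 31.25
tool_pos: [0.5381, 0.0711, 0.0576]
tool_rot: [-0.0, 1.0, 0.016, -0.001]
contact_force: [0.7, 0.8, -0.4]
gripper_width: 0.252
grasp_force: 0.0
```

>>> {"method": "servo_tool", "body": {"deltas": [[[20,0,0,0,0],[19,0,0,0,0],[18,0,0,0,0],[17.5,0,0,0,0],[17,0,0,0,0],[16.5,0,0,0,0],[16,0,0,0,0],[16,0,0,0,0]]]}}

```text
time: 32.05
tool_pos: [0.5393, 0.0703, 0.0593]
tool_rot: [0.001, 1.0, 0.016, 0.001]
contact_force: [0.8, -5.0, 3.4]
gripper_width: 0.165
grasp_force: 9.9
```

```bash
python3 -c "
import numpy as np
t=np.deg2rad(np.linspace(0,96,25));c=np.c_[-115.5*np.cos(t)*.9995,-115.5*np.cos(t)*.0314,115.5*np.sin(t)]
print((np.diff(c,axis=0)/1000).round(4).tolist())"
```

```text
[[0.0003, 0.0, 0.0081], [0.0008, 0.0, 0.008], [0.0014, 0.0, 0.0079], [0.0019, 0.0001, 0.0078], [0.0025, 0.0001, 0.0077], [0.003, 0.0001, 0.0075], [0.0035, 0.0001, 0.0072], [0.004, 0.0001, 0.007], [0.0045, 0.0001, 0.0067], [0.005, 0.0002, 0.0064], [0.0054, 0.0002, 0.006], [0.0058, 0.0002, 0.0056], [0.0062, 0.0002, 0.0052], [0.0065, 0.0002, 0.0047], [0.0068, 0.0002, 0.0043], [0.0071, 0.0002, 0.0038], [0.0074, 0.0002, 0.0033], [0.0076, 0.0002, 0.0028], [0.0077, 0.0002, 0.0022], [0.0079, 0.0002, 0.0017], [0.008, 0.0003, 0.0011], [0.008, 0.0003, 0.0006], [0.0081, 0.0003, 0.0], [0.008, 0.0003, -0.0006]]
```

>>> {"method": "servo_tool", "body": {"deltas": [[[16,0,-0.0005,0,0],[16,0,0,0.003,0],[16,0.0003,0,0.0051,0],[16,0.0008,0,0.008,0],[16,0.0014,0,0.0079,0],[16,0.0019,0.0001,0.0078,0],[16,0.0025,0.0001,0.0077,0],[16,0.003,0.0001,0.0075,0]]]}}

```text
time: 32.85
tool_pos: [0.5475, 0.0706, 0.105]
tool_rot: [0.0, 1.0, 0.016, -0.002]
contact_force: [0.1, -4.7, -3.1]
gripper_width: 0.16
grasp_force: 9.3
```

>>> {"method": "servo_tool", "body": {"deltas": [[[16,0.0035,-0.0004,0.0072,0],[16,0.004,0.0001,0.007,0],[16,0.0045,0.0001,0.0067,0],[16,0.005,0.0002,0.0064,0],[16,0.0054,0.0002,0.006,0],[16,0.0058,0.0002,0.0056,0],[16,0.0062,0.0002,0.0052,0],[16,0.0065,0.0002,0.0047,0]]]}}

```text
time: 33.65
tool_pos: [0.5899, 0.0717, 0.1547]
tool_rot: [0.0, 1.0, 0.016, -0.0]
contact_force: [-1.3, -3.7, -2.6]
gripper_width: 0.161
grasp_force: 9.0
```

>>> {"method": "servo_tool", "body": {"deltas": [[[16,0.0068,0.0002,0.0043,0],[16,0.0071,0.0002,0.0038,0],[16,0.0074,0.0002,0.0033,0],[16,0.0076,0.0002,0.0028,0],[16,0.0077,0.0002,0.0022,0],[16,0.0079,0.0002,0.0017,0],[16,0.008,0.0003,0.0011,0],[16,0.008,0.0003,0.0006,0]]]}}

```text
time: 34.45
tool_pos: [0.6508, 0.0734, 0.1745]
tool_rot: [0.0, 1.0, 0.016, 0.0]
contact_force: [-1.5, -4.5, -0.2]
gripper_width: 0.16
grasp_force: 8.9
```

>>> {"method": "servo_tool", "body": {"deltas": [[[16,0.008,0.0003,0,0],[16,0.006,0.0002,-0.0004,0],[16,0.002,0,-0.0001,0],[16,0,0,0,0],[16,0,0,0,0],[16,0,0,0,0],[16,0,0,0,0],[16,0,0,0,0]]]}}

```text
time: 35.25
tool_pos: [0.6663, 0.0739, 0.174]
tool_rot: [0.0, 1.0, 0.016, 0.001]
contact_force: [2.1, -4.5, 0.3]
gripper_width: 0.16
grasp_force: 9.0
```

```bash
python3 tab.py
```

```text
tcp [0.6662737  0.07387634 0.17398095] [6.32480932e-05 9.99870618e-01 1.60672848e-02 7.65270639e-04] 35.25 0.15954043322689762
tab 2864 [array([295, 310]), array([331, 395])] [[645.4, 67.0, 165.4], [662.7, 73.5, 193.1], [666.3, 79.9, 195.2]]
top 1906 [[645.2, 66.9, 190.2], [657.3, 73.5, 193.8], [666.2, 79.9, 195.3]]
tool frame [[-21.1, -6.3, -21.3], [-8.9, -0.0, -19.8], [-0.0, 6.7, -16.2]]
slope deg -4.286200193957072 193.55580481226488
```

>>> {"method": "servo_tool", "body": {"deltas": [[[22,0,-0.0004,0,0],[25,0,0,0,0],[25,0,0,0,0],[25,-0.005,0,0,0],[25,-0.004,0,0,0],[25,0,0,0,0],[18,0,0,0,0],[16,0,0,0,0]]]}}

```text
time: 36.1
tool_pos: [0.6568, 0.0734, 0.1737]
tool_rot: [0.0, 1.0, 0.016, -0.0]
contact_force: [-1.1, -0.7, 0.8]
gripper_width: 0.162
grasp_force: 10.0
```

>>> {"method": "servo_tool", "body": {"deltas": [[[15,0,0,0,0],[14.5,0,0,0,0],[14.5,0,0,0,0],[14.5,0.003,0.0001,0,0],[14.5,0.004,0.0001,-0.0001,0],[14.5,0.004,0.0001,-0.0003,0],[14.5,0.003,0.0001,-0.0003,0],[14.5,0,0,0,0]]]}}

```text
time: 36.9
tool_pos: [0.6707, 0.0738, 0.1724]
tool_rot: [0.0, 1.0, 0.016, -0.001]
contact_force: [-4.8, -2.3, 1.8]
gripper_width: 0.161
grasp_force: 47.6
```

```bash
python3 tab.py
```

```text
tcp [0.67068005 0.07382256 0.17238063] [ 1.23861420e-04  9.99871038e-01  1.60387633e-02 -8.06882160e-04] 36.9 0.1611937856178232
tab 2735 [array([295, 295]), array([331, 374])] [[660.3, 67.4, 163.8], [674.4, 73.9, 192.0], [680.3, 80.3, 194.7]]
top 2032 [[660.1, 67.3, 189.2], [670.8, 73.8, 192.6], [680.3, 80.3, 194.7]]
tool frame [[-10.7, -6.5, -22.3], [0.1, -0.0, -20.2], [9.6, 6.5, -16.8]]
slope deg -9.078080771803695 192.45788261508807
```

>>> {"method": "servo_tool", "body": {"deltas": [[[16,0,0,0,0],[18,0,0,0,0],[25,0,0,0,0],[40,0,0,0,0],[40,0,0,0.02,0],[40,0,0,0.04,0],[40,0,0,0.04,0],[40,-0.03,-0.03,0.03,0]]]}}

```text
time: 37.75
tool_pos: [0.6441, 0.0469, 0.3048]
tool_rot: [-0.0, 1.0, 0.018, 0.003]
contact_force: [0.2, -0.5, 1.0]
gripper_width: 0.401
grasp_force: 0.0
```

>>> {"method": "servo_tool", "body": {"deltas": [[[40,-0.04,-0.03,0,0],[40,-0.04,-0.03,0,0],[40,-0.02,-0.01,0,0],[40,0,0,0,0],[40,0,0,0,0],[40,0,0,0,0],[40,0,0,0,0],[40,0,0,0,0]]]}}

```text
time: 38.55
tool_pos: [0.5426, -0.0244, 0.3015]
tool_rot: [-0.0, 1.0, 0.017, -0.0]
contact_force: [-0.3, -0.5, 0.1]
gripper_width: 0.398
grasp_force: 0.0
```

```bash
python3 - <<'E'
from blk import *
f=grab('wrist');blk(f);save(f,'w6.png');s=f['state'];print(s['tool_pos'],s['time'],s['contact_force'])
E
```

```text
block n,s rect ((605.5851440429688, -26.086929321289062), (63.68460464477539, 129.71116638183594), 0.10068237036466599) n range 573.64746 637.50214 s range -90.939354 38.822636
[ 0.54260111 -0.02442348  0.30147868] 38.55 [-0.30117327 -0.4888014   0.12350291]
```

View pics/w6.png

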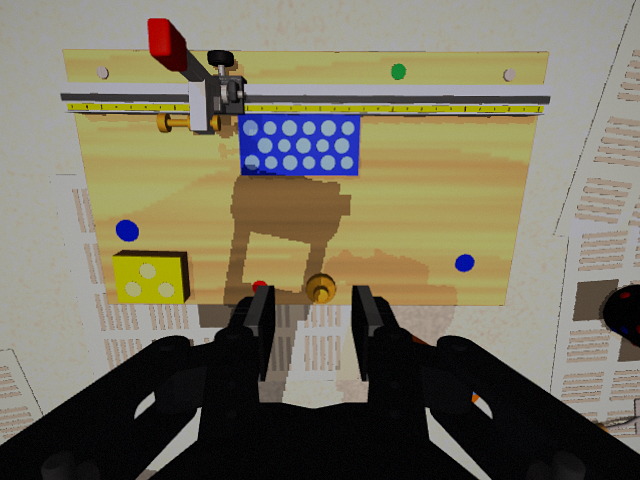

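The stop stands up (tab at (167,40)). The block sits flush against the fence, at n 637.5 against a face at 638, with its end at (240,145), unmoved since gauging. The bystanders are where they were.

```bash
python3 -c "
from plant import manip
print(manip.job_done())"
```

```text
the job is handed in; nothing more can be done
None
```

The job is handed in: the stop was flipped down, the block gauged flush to the fence and held on the screw at about 4–5 N, and the stop flipped back up; the block measured unmoved to within 1 mm afterwards.

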